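# Index the filling funnel to the empty tin

## Robot

A 6-joint arm with a two-finger parallel gripper is mounted at the origin on the work surface. World frame = base frame: x ahead of the robot, y to its left, z up, the work surface at z = 0. Lengths are in m, angles in rad, forces in N, time in s.
With the tool pointing down it reaches from about 0.325 to 1 m from the base axis. Payload 5.1 kg.
Tool frame: the origin (TCP) lies at the very end of the fingers, on their centre line; the grasp point (between the pads) lies 19 mm behind it; x points along the fingers, y is the direction in which the jaws open and shut, and the axes are right-handed (so a half turn about x gives the same grasp; the last joint's range is limited). The gripper opens to 85 mm and grips with 20 to 120 N. Pads are 22 mm wide; open, the fingers measure 114 mm over their backs; the gripper's body (76 mm by 85 mm) begins 54 mm behind the grasp point. The pads swing forward as they close: fully open they stand 13 mm farther back than shut.
Start: joints at [1.086, 0.124, 1.65, -0, 1.367, -0.083], TCP at [0.254, 0.598, 0.231] pointing down, gripper open.
Joint ranges: [-2.61, 2.61], [-1.02, 2.33], [0.03, 2.71], [-1.35, 4.49], [0.32, 2.68], [-2.91, 2.91]. Speed limits (rad/s): [2.57, 2.57, 3.14, 3.14, 3.14, 3.14].

## Interface

Orientations are given as a rotation vector (axis times angle).
In Python, from station import * gives the robot as it stands.
- The arm moves only by the shell command python3 -m crank 'ROWS'. ROWS is JSON, a list of rows, each a list of 3 entries, a list of its own where there are three numbers: the shift along the tool's x, y, z in mm, then the turn, a rotation vector about the tool's x, y, z in degrees, then the gripper's target within -1 to 1 (fully open at 1, half-way at 0, shut at -1). In form: [[[dx, dy, dz], [wx, wy, wz], grip], ...]. A call has exactly 5 rows; each row is the pose to reach, as a shift and turn from the pose commanded when the call began, along the tool's axes at that moment; what a row does not reach only later rows make up. A row lasts 1/10 s, in which the tool goes at most 50 mm and 8.59 degrees, less where a joint would pass 70% of its speed; a pose out of reach is approached as far as the arm can. A call with a gripper value outside its range is refused whole. The fingers move at their own pace and stop on an object; the grip force is fixed at half the most. Time passes only in rows, so rows that repeat a pose let the fingers close, or fill a call up. It gives the time, the measured TCP pose, the force and the opening at its end, in the units of the state.
- observe(): the state, without advancing time (a new reading comes with each control period).
- snapshot(name): name is "scene" or "top" or "wrist"; returns a dict with "color" (384x512x3 uint8, red, green, blue), "mtx" (3x3 intrinsics, pixels), "R" (3x3) and "t" (3): a world point X has camera coordinates R X + t; the wrist camera has in their place "tool_from_camera" (4x4, takes a point from camera to tool coordinates, whose origin is the TCP and whose axes are the tool frame's). Camera axes: x right, y down, z forward; pixel columns grow to the right and rows downward; lengths in m; the calibration is good to about 2 mm. The wrist camera is an equidistant fisheye: a pixel r from the principal point sees the ray r / f radians off the axis. A picture is of the moment at which its call begins: read the wrist's pose just before it. There is no depth.
- finish_job(): hands the job in, once; it reports no verdict.
The state is a dict: "t": time; "joint_pos": joint angles; "joint_velocities": joint speeds; "joint_efforts": joint torques, N m; "eef_pos": TCP position; "ee_rot": TCP orientation; "wrist_force": force on the tool from outside, world axes, zero at the start; "wrist_torque": the same for the moment, N m; "gripper_width": finger opening in m.
Only numpy, scipy, OpenCV 4.12 (cv2) and the standard library are available. Lean on these libraries where they do the work, as an engineer would, in place of code of your own. Each camera call takes 0.05 s, during which the arm holds its last target.

## Task

The funnel on the packing station's swing arm stands over a tin that is already packed. Hook a fingertip through the red pull ring, without gripping it, lift the spring index pin out of its hole, swing the arm one hole over to the side where the open, empty tin stands on the tray, and let the pin drop fully home in that hole, so that the funnel is locked over the empty tin. Do not swing the other way or past that hole, and leave the tins and the other things on the bench standing where they are.

Things in the scene. Friction and masses are not known exactly. Their poses are not given: they have to be found in the camera images.
- filler: Fixed part of the steel packing station. Origin on the bench under the arm's pivot column; z up, x runs from the pivot, away from the robot, through the middle hole. Its level sector plate (top 92 mm above the bench, 152 mm radius) has five 13 mm holes on a 130 mm radius circle about the pivot, at -0.768, -0.384, 0, +0.384, +0.768 rad from x (+ is counter-clockwise from above).
- pivot (a point): Point on the vertical pivot axis of the swing arm, 92 mm above the bench; turns with the arm, its x axis pointing along the arm to the funnel. The hub over it is 48 mm across and ends 130 mm above the bench. Below, a white arc tray 12 mm thick, 212 to 326 mm from the axis, holds the tins between 12 mm high studs, at the holes' angles, 270 mm from the axis.
- swing_arm (a joint): Angle of the swing arm, rad: 0 = middle hole (at the start), + = counter-clockwise from above; next holes at +0.384 and -0.384, end stops at +-0.83. With the pin out it turns with light friction (1 to 2 N at the ring) and stays where it is left. The arm is a bar 32 mm wide, top 104 mm above the bench, with the index pin 130 mm and the funnel 270 mm from the pivot.
- index_pin (a joint): Lift of the spring pin, m: 0 = fully home, 10 mm deep in a hole, arm locked. Above 0.010 the round-nosed 10 mm pin is clear of the plate; stop at 0.022. Spring and weight push it down: about 6 N at 0, 7 N at 0.010, 8.5 N at 0.022. Let go between holes it rides on the plate at about 0.010 and snaps down when the arm brings it over a hole (1.5 mm play each way).
- pull_ring: The red pull ring on the pin; origin at the centre of its opening: 176 mm above the bench with the pin home, 130 mm from the pivot; moves with pin and arm. Upright, rigid on the pin, 6 mm bar, opening 54 mm wide, 53 high; its top bar's underside is 26 mm above. x points level through the opening along the arm, away from the robot; y along the top bar. The plunger body below, 23 mm across, ends 38 mm below.
- funnel_spout (a point): Centre of the lower end of the steel funnel's spout, 54 mm across, 82 mm above the bench, 10 mm above the tins' rims; fixed to the arm, 270 mm from the pivot. The funnel is 120 mm across at its top rim, 142 mm above the bench; the rim begins 80 mm beyond the ring.
- tin_empty_mouth (a point): Centre of the mouth of the open, empty tin (white lacquer inside), 86 mm across and 60 mm high, standing on the tray at the station next to the funnel, on one side or the other; 72 mm above the bench.
- tin_packed_mouth (a point): Centre of the mouth of the packed tin (dark peppers inside), same size, under the funnel at the start.
- tin_lidded_mouth (a point): Centre of the top of the finished tin with a gold lid, same size, at the station on the funnel's other side.
- tin_empty: The same empty tin; origin at the centre of its underside. Loose.
- tin_packed: The same packed tin; origin at the centre of its underside. Loose.
- tin_lidded: The same lidded tin; origin at the centre of its underside. Loose.
- jar_open: Bystander: open empty glass jar, 74 mm across, 125 mm high, beside the pivot column (about 200 mm to one side); origin at the centre of its underside.
- jar_lidded: Bystander: glass jar of peppers with a gold lid, 74 mm across, 127 mm high, about 200 mm to the other side of the pivot column; origin at the centre of its underside.
- spare_tin: Bystander: tall empty tin, 73 mm across, 110 mm high, left of the packing station; origin at the centre of its underside.
- spare_tin2: Bystander: another tall empty tin of that size, right of the packing station.

How it is judged:
On the way, in this order (a step that is already met when the one before it is completed fails the run):
1. the index pin is lifted clear of the middle hole while the arm is still there (value of joint index_pin above 0.0095 m and value of joint swing_arm between -0.06 and 0.06 rad), for 0.02 s.
2. the pin has dropped home in the next hole, with the funnel over the empty tin (value of joint index_pin below 0.003 m and horizontal distance between funnel_spout and tin_empty_mouth below 0.014 m and (value of joint swing_arm between 0.34 and 0.43 rad or value of joint swing_arm between -0.43 and -0.34 rad)), for 0.2 s.
At the end, for the whole second after the job is handed in: The pin is fully home (lift under 3 mm) in the hole next to the middle, on the empty tin's side (arm at 0.34 to 0.43 rad), the spout within 14 mm of the empty tin's centre, the arm at rest; the three tins upright, moved under 15 mm; jars and spare tins under 20 mm (all of step 2 and velocity of joint swing_arm between -0.05 and 0.05 rad/s and distance of each of tin_empty, tin_packed, tin_lidded from where it was at the start of the episode below 0.015 m and distance of each of jar_open, jar_lidded, spare_tin, spare_tin2 from where it was at the start of the episode below 0.02 m and angle between each of tin_empty, tin_packed, tin_lidded's own z axis and vertical below 0.1 rad); the robot touches nothing.
It fails at once if the ring is gripped or wrenched (over 35 N from the fingers) (contact force between the fingers and pull_ring above 35 N).
It fails at once if the arm is swung past the next hole (value of joint swing_arm above 0.56 rad or value of joint swing_arm below -0.56 rad).
It fails at once if the funnel is swung over the lidded tin, on the wrong side (horizontal distance between funnel_spout and tin_lidded_mouth below 0.045 m).
It fails at once if a tin on the tray is pushed, lifted or knocked over (more than 15 mm) (distance of any of tin_empty, tin_packed, tin_lidded from where it was at the start of the episode above 0.015 m).
It fails at once if a jar or a spare tin is pushed, lifted or knocked over (more than 20 mm) (distance of any of jar_open, jar_lidded, spare_tin, spare_tin2 from where it was at the start of the episode above 0.02 m).
It also fails if it takes over 45 s, if anything falls off the work surface, if the arm or the gripper's body presses on something with over 40 N, if the wrist force passes 120 N, or if a joint passes its speed limit or range.

## Working session

There is one attempt and no reset: what is moved stays moved. The work goes in short steps, Python scripts to look and compute and a shell command to move; the robot and the scene stay as the last step left them, time stands still between calls to the robot, and variables do not carry over. Pictures are saved under pics/ and viewed, and the job is handed in when it is done.

```bash
mkdir -p pics; ls; python3 - <<'E'
from station import *
import cv2,numpy as np
s=observe();print({k:np.round(v,3).tolist() for k,v in s.items()})
for n in("scene","top","wrist"):
    d=snapshot(n);cv2.imwrite(f"pics/{n}0.png",d["color"][:,:,::-1])
    print(n,{k:np.round(d[k],4).tolist() for k in d if k!="color"})
    np.savez(f"pics/{n}0.npz",**d)
E
```

```text
pics
{'t': 0.0, 'joint_pos': [1.086, 0.125, 1.652, 0.0, 1.367, -0.083], 'joint_velocities': [0.001, -0.0, 0.0, -0.0, 0.001, 0.002], 'joint_efforts': [-0.002, -42.359, -36.546, -0.0, 0.007, -0.0], 'eef_pos': [0.254, 0.598, 0.23], 'ee_rot': [0.314, 1.548, -0.317], 'wrist_force': [-0.101, -1.046, 0.265], 'wrist_torque': [0.039, -0.01, 0.028], 'gripper_width': 0.086}
scene {'mtx': [[466.6366, 0.0, 256.7528], [0.0, 466.6366, 187.3148], [0.0, 0.0, 1.0]], 'R': [[0.508, 0.8614, -0.0011], [0.7364, -0.4349, -0.5183], [-0.4469, 0.2625, -0.8552]], 't': [-0.3295, -0.3797, 1.4674]}
top {'mtx': [[386.8225, 0.0, 255.2718], [0.0, 386.8225, 189.6263], [0.0, 0.0, 1.0]], 'R': [[0.007, -1.0, 0.0006], [-0.9757, -0.007, -0.219], [0.219, 0.0009, -0.9757]], 't': [0.0335, 0.6275, 1.0156]}
wrist {'mtx': [[297.3186, 0.0, 258.3624], [0.0, 297.3186, 188.6975], [0.0, 0.0, 1.0]], 'tool_from_camera': [[0.0015, -0.2839, 0.9588, -0.1425], [1.0, 0.0006, -0.0014, -0.0006], [-0.0002, 0.9588, 0.2839, -0.0724], [0.0, 0.0, 0.0, 1.0]]}
```

View pics/scene0.png

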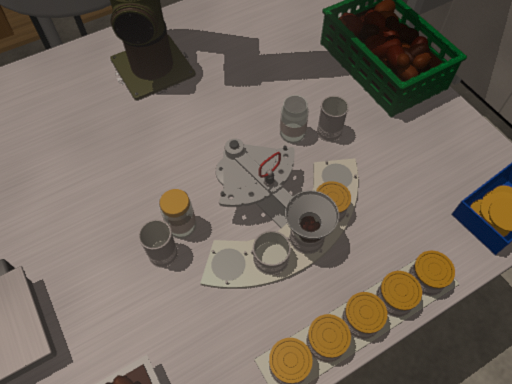

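View pics/top0.png

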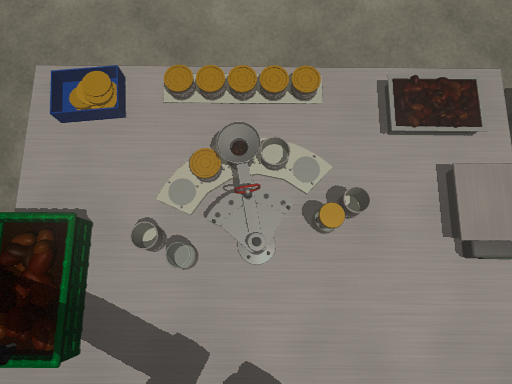

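View pics/wrist0.png

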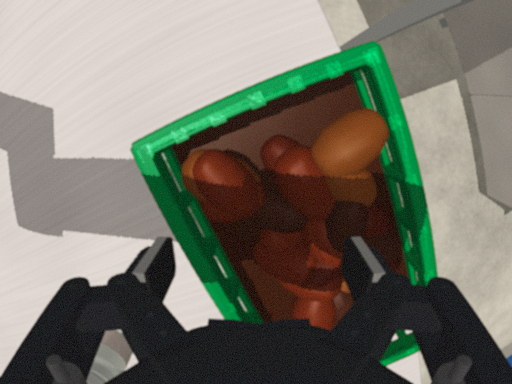

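The empty tin is right of the funnel in the top view at (274,153), on the −y side, so the swing should be clockwise. The ring is red at (247,188), the hub is at (256,241), and the lidded tin is at (205,164). Next I'll measure these.

```bash
cat > h.py <<'E'
import numpy as np,cv2
def load(n):return dict(np.load(f"pics/{n}.npz"))
def proj(d,X):
    c=np.atleast_2d(X)@d["R"].T+d["t"];p=c@d["mtx"].T;return p[:,:2]/p[:,2:]
def ray(d,p):
    v=d["R"].T@np.linalg.solve(d["mtx"],[*p,1]);return -d["R"].T@d["t"],v/np.linalg.norm(v)
def plane(d,p,z):
    o,v=ray(d,p);return o+v*(z-o[2])/v[2]
def tri(d1,p1,d2,p2):
    o1,v1=ray(d1,p1);o2,v2=ray(d2,p2)
    A=np.c_[v1,-v2];s=np.linalg.lstsq(A,o2-o1,rcond=None)[0]
    a=o1+v1*s[0];b=o2+v2*s[1];return (a+b)/2,np.linalg.norm(a-b)
def red(d):
    c=cv2.cvtColor(d["color"],cv2.COLOR_RGB2HSV);h,s,v=cv2.split(c)
    return (((h<6)|(h>172))&(s>140)&(v>70)).astype(np.uint8)
E
python3 - <<'E'
from h import *
S,T=load("scene0"),load("top0")
for n,d,(x,y,w,h) in(("s",S,(245,135,60,60)),("t",T,(220,170,60,40))):
    m=red(d)[y:y+h,x:x+w];ys,xs=np.nonzero(m);print(n,len(xs),xs.mean()+x,ys.mean()+y,xs.min()+x,xs.max()+x,ys.min()+y,ys.max()+y)
a=cv2.resize(S["color"][120:270,200:360],None,fx=4.5,fy=4,interpolation=cv2.INTER_CUBIC)
a=cv2.resize(S["color"][125:265,205:365],None,fx=5,fy=4.2857,interpolation=cv2.INTER_CUBIC)
cv2.imwrite("pics/sc.png",cv2.resize(S["color"][130:270,205:365],(800,700))[:600,:,::-1])
cv2.imwrite("pics/tc.png",cv2.resize(T["color"][115:265,160:340],(720,600))[:,:,::-1])
for q in((256,241),):print(plane(T,q,.13))
print(plane(S,(235,147),.13), "fun",plane(T,(238,143),.142),plane(S,(313,216),.142))
E
```

```text
s 74 269.2162162162162 162.85135135135135 260 279 152 176
t 77 246.64935064935065 187.6883116883117 235 259 184 192
[0.47849015 0.03502495 0.13      ]
[0.49112321 0.03110511 0.13      ] fun [0.73903236 0.08511742 0.142     ] [0.75134684 0.08406932 0.142     ]
```

View pics/sc.png

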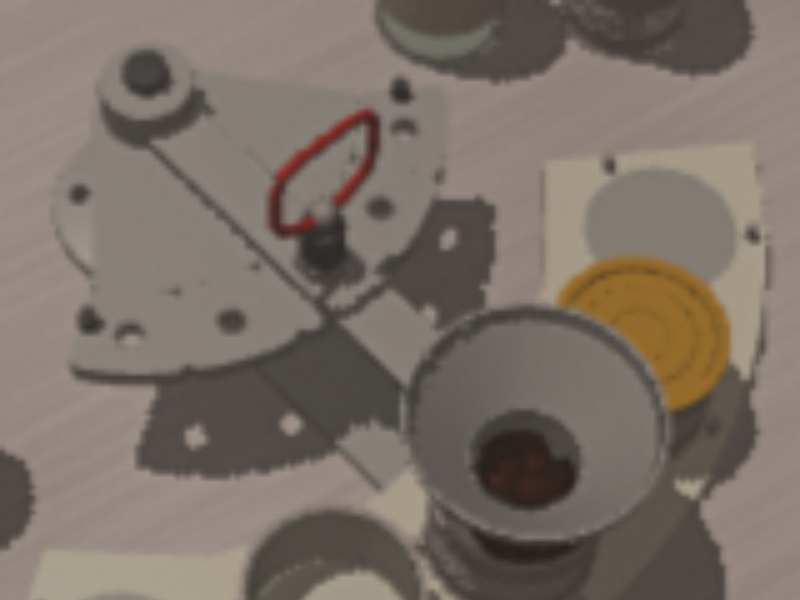

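View pics/tc.png

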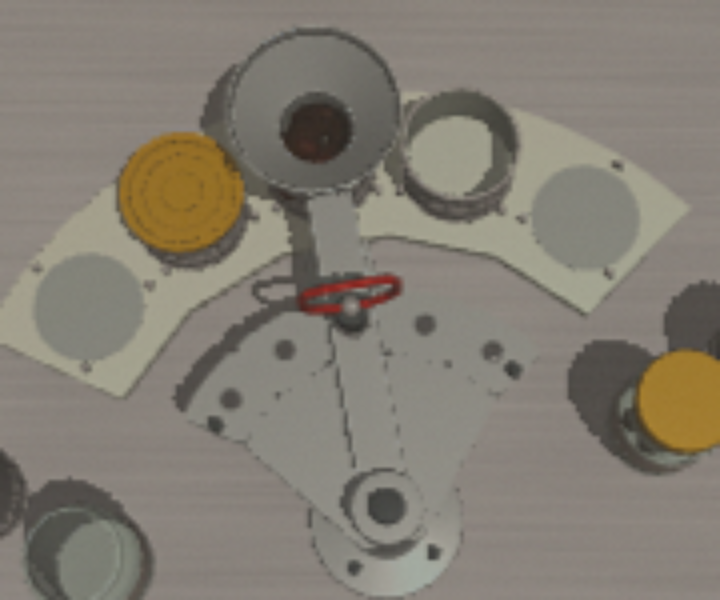

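```bash
python3 - <<'E'
from h import *
S,T=load("scene0"),load("top0")
half=lambda x,y,sx,sy,f:(x/f+sx-.5+.5/f*0,y/f+sy-.5)
P={"bolt":((148,72),(386,506)),"hubtop":((147,82),(386,505)),"rim":((537,422),(315,111)),
"lid":((650,332),(182,192)),"hole+1":((380,208),(285,350)),"hole-1":((232,320),(425,324)),"hole-2":((130,334),(493,351)),
"ringknob":((323,210),(351,305))}
for k,(a,b) in P.items():
    a=half(*a,205,130,5);b=half(*b,160,115,4)
    X,e=tri(S,a,T,b);print(k,X.round(4),round(e,4))
a,_=tri(S,(269.2,162.9),T,(246.6,187.7));print("ring",a.round(4),_)
E
```

```text
bolt [0.4789 0.0351 0.1258] 0.0002
hubtop [0.4799 0.0344 0.1192] 0.0012
rim [0.7435 0.0857 0.137 ] 0.0022
lid [0.7054 0.1835 0.0742] 0.0053
hole+1 [0.5873 0.1045 0.0916] 0.0
hole-1 [0.6059 0.0091 0.0921] 0.0001
hole-2 [ 0.5876 -0.0371  0.0919] 0.0005
ringknob [0.606  0.0586 0.1502] 0.0
ring [0.6058 0.0589 0.1853] 0.0013341973045047674
```

```bash
python3 - <<'E'
from station import *
import numpy as np
from scipy.spatial.transform import Rotation as R
s=observe();M=R.from_rotvec(s["ee_rot"]).as_matrix();print(M.round(3),s["eef_pos"])
p=np.array(s["eef_pos"])
for tgt in([.30,.05,.34],):
    print(((np.array(tgt)-p)@M*1000).round(1))
# rotation about tool x (down) to bring tool z to horizontal along psi
E
```

```text
[[-0.001  0.391  0.92 ]
 [-0.001  0.92  -0.391]
 [-1.    -0.002 -0.   ]] [0.25400043 0.59781007 0.23033512]
[-108.9 -486.4  256.6]
```

```bash
python3 -m crank '[[[-50,0,0],[8,0,0],-1],[[-90,-20,15],[16,0,0],-1],[[-110,-55,43],[24,0,0],-1],[[-110,-94,73],[32,0,0],-1],[[-110,-133,103],[40,0,0],-1]]'; python3 - <<'E'
from station import *
import numpy as np
from scipy.spatial.transform import Rotation as R
s=observe();M=R.from_rotvec(s["ee_rot"]).as_matrix();p=np.array(s["eef_pos"]);print(M.round(3),p,np.round(s["joint_pos"],3))
print(((np.array([.40,.05,.34])-p)@M*1000).round(1))
E
```

```text
t: 0.65
eef_pos: [0.2972, 0.4343, 0.3423]
ee_rot: [0.861, 1.394, -0.858]
wrist_force: [1.2, 0.0, 0.2]
gripper_width: 0.0123
[[ 0.001  0.893  0.45 ]
 [ 0.001  0.45  -0.893]
 [-1.     0.002 -0.001]] [0.29722223 0.43426913 0.34232434] [ 0.869 -0.199  1.781 -0.     1.558  0.402]
[  2.  -80.9 389.5]
```

```bash
python3 -m crank '[[[0,-10,45],[8,0,0],-1],[[0,-20,94],[16,0,0],-1],[[0,-30,143],[24,0,0],-1],[[0,-40,192],[32,0,0],-1],[[0,-50,240],[40,0,0],-1]]'; python3 - <<'E'
from station import *
import numpy as np
from scipy.spatial.transform import Rotation as R
s=observe();M=R.from_rotvec(s["ee_rot"]).as_matrix();p=np.array(s["eef_pos"]);print(M.round(3),p,np.round(s["joint_pos"],3))
print(((np.array([.40,.05,.34])-p)@M*1000).round(1))
E
```

```text
t: 1.15
eef_pos: [0.3611, 0.1971, 0.3411]
ee_rot: [1.379, 1.09, -1.378]
wrist_force: [0.4, -0.2, 1.7]
gripper_width: -0.0001
[[ 0.     0.973 -0.23 ]
 [-0.    -0.23  -0.973]
 [-1.     0.    -0.   ]] [0.36114883 0.19707662 0.34112722] [ 0.369 -0.475  1.991 -0.     1.625  0.601]
[  1.1  71.7 134.2]
```

```bash
python3 -m crank '[[[0,18,40],[8,0,0],-1],[[0,36,80],[16,0,0],-1],[[0,54,112],[24,0,0],-1],[[0,70,134],[32,0,0],-1],[[0,72,134],[40,0,0],-1]]'; python3 -m crank '[[[0,0,0],[8,0,0],-1],[[0,0,0],[16,0,0],-1],[[0,0,0],[24,0,0],-1],[[0,0,0],[26,0,0],-1],[[0,0,0],[26,0,0],-1]]';python3 - <<'E'
from station import *
import numpy as np
from scipy.spatial.transform import Rotation as R
s=observe();M=R.from_rotvec(s["ee_rot"]).as_matrix();p=np.array(s["eef_pos"]);print(M.round(3),p,np.round(s["joint_pos"],3))
E
```

```text
t: 1.65
eef_pos: [0.4017, 0.0496, 0.3409]
ee_rot: [1.857, 0.609, -1.858]
wrist_force: [0.2, -0.1, 0.4]
gripper_width: 0.0001
t: 2.15
eef_pos: [0.4011, 0.0522, 0.341]
ee_rot: [2.12, 0.204, -2.121]
wrist_force: [-0.8, 0.6, 0.6]
gripper_width: 0.0001
[[-0.     0.191 -0.982]
 [ 0.    -0.982 -0.191]
 [-1.    -0.     0.   ]] [0.40110267 0.05215578 0.34100751] [-0.004 -0.491  2.002  0.     1.631  1.375]
```

```bash
python3 -m crank '[[[0,0,0],[0,8,0],-1],[[0,0,0],[0,16,0],-1],[[0,0,0],[0,24,0],-1],[[0,0,0],[0,30,0],-1],[[0,0,0],[0,30,0],-1]]';python3 - <<'E'
from station import *
import numpy as np
from scipy.spatial.transform import Rotation as R
s=observe();M=R.from_rotvec(s["ee_rot"]).as_matrix();p=np.array(s["eef_pos"]);print(M.round(3),p,np.round(s["joint_pos"],4))
D=[(.125,1.652,.6476,.2303),(-.199,1.781,.5235,.3423),(-.475,1.991,.4079,.3411),(-.491,2.002,.4009,.3410)]
A=[];b=[]
for a,c,r,z in D:
    q=a+c
    A+=[[1,0,np.sin(a),np.sin(q),-np.cos(q)],[0,1,np.cos(a),np.cos(q),np.sin(q)]];b+=[r,z]
x=np.linalg.lstsq(np.array(A),b,rcond=None);print("a0,h-Lt,L1,L2,e",x[0].round(4),x[3],(np.array(A)@x[0]-b).round(4))
E
```

```text
t: 2.65
eef_pos: [0.3998, 0.0519, 0.3401]
ee_rot: [2.629, 0.252, -1.516]
wrist_force: [-0.3, 0.7, -0.3]
gripper_width: 0.0003
[[ 0.492  0.19  -0.85 ]
 [ 0.095 -0.982 -0.165]
 [-0.866  0.001 -0.501]] [0.39975075 0.05187263 0.34006894] [-0.1059 -0.8866  2.2752  0.1544  1.2511  1.2626]
a0,h-Lt,L1,L2,e [ 0.002  -0.046   0.4564  0.6123 -0.0522] [3.44568069 2.82431545 0.3546469  0.15245414 0.03886105] [ 0.      0.      0.     -0.     -0.0003  0.0001  0.0003 -0.0001]
```

```bash
cat >> h.py <<'E'
from scipy.spatial.transform import Rotation as R
def dq(s,tgt,theta,yaw):
    """shift mm & turn deg in current tool axes to reach tgt with tilt theta(deg from down), heading yaw(rad)"""
    M=R.from_rotvec(s["ee_rot"]).as_matrix();p=np.array(s["eef_pos"]);t=np.radians(theta)
    u=np.array([np.cos(yaw),np.sin(yaw),0]);k=np.array([0,0,1.])
    x=np.sin(t)*u-np.cos(t)*k;y=np.cross(u,k);z=np.cross(x,y);G=np.c_[x,y,z]
    return ((np.array(tgt)-p)@M*1000).round(1),np.degrees(R.from_matrix(M.T@G).as_rotvec()).round(2)
E
python3 - <<'E'
from h import *
from station import *
print(dq(observe(),[.562,.0505,.229],40,.186))
E
```

```text
(array([175.8,  32.1, -82. ]), array([0.27, 9.95, 0.14]))
```

```bash
python3 -m crank '[[[40,8,-20],[0,3,0],-1],[[80,16,-40],[0,6,0],-1],[[120,24,-60],[0.3,10,0],-1],[[155,32,-78],[0.3,10,0],-1],[[176,32,-82],[0.3,10,0],-1]]';python3 - <<'E'
from h import *
from station import *
s=observe();print(np.round(s["eef_pos"],4),np.round(s["joint_pos"],3));print(dq(s,[.562,.0505,.229],40,.186))
d=snapshot("wrist");np.savez("pics/w1.npz",p=s["eef_pos"],r=s["ee_rot"],**d);cv2.imwrite("pics/w1.png",d["color"][:,:,::-1])
for n in("scene","top"):
    e=snapshot(n);np.savez(f"pics/{n}1.npz",**e);cv2.imwrite(f"pics/{n}1.png",e["color"][:,:,::-1])
E
```

```text
t: 3.15
eef_pos: [0.5649, 0.0509, 0.2268]
ee_rot: [2.764, 0.263, -1.298]
wrist_force: [-0.2, 0.0, 0.4]
gripper_width: -0.0005
[0.5649 0.0509 0.2268] [-0.093 -0.445  2.266  0.294  0.669  1.122]
(array([-3.6, -0.1,  0.8]), array([-0.06,  0.3 ,  0.22]))
```

View pics/w1.png

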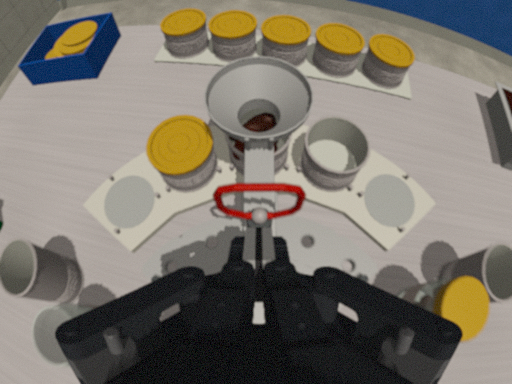

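View pics/scene1.png

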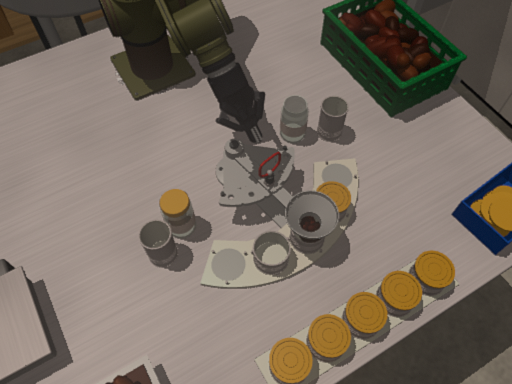

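```bash
python3 - <<'E'
from h import *
W=load("w1");C=W["tool_from_camera"];M=R.from_rotvec(W["r"]).as_matrix()
u=np.array([np.cos(.186),np.sin(.186),0]);v=np.array([-u[1],u[0],0]);rc=np.array([.6068,.059,.176])
m=red(W);m[:170]=0;m[230:]=0;ys,xs=np.nonzero(m);print(len(xs),xs.min(),xs.max(),ys.min(),ys.max(),xs.mean(),np.median(xs))
for q in((xs.min(),199),(xs.max(),199),(259,184),(259,190),(259,215)):
    a=(np.array(q)-W["mtx"][:2,2])/W["mtx"][0,0];r=np.hypot(*a)
    c=np.array([*(a/r*np.sin(r)),np.cos(r)])
    w=M@(C[:3,:3]@c);o=M@C[:3,3]+W["p"]
    X=o+w*((rc-o)@u)/(w@u);print(q,X.round(4),"lateral mm",round(((X-rc)@v)*1000,1))
E
```

```text
1120 214 304 183 219 257.3982142857143 254.0
(np.int64(214), 199) [0.6008 0.0907 0.1791] lateral mm 32.2
(np.int64(304), 199) [0.6131 0.0253 0.1793] lateral mm -34.3
(259, 184) [0.607  0.058  0.2063] lateral mm -1.0
(259, 190) [0.607  0.058  0.1963] lateral mm -1.0
(259, 215) [0.607  0.058  0.1417] lateral mm -1.0
```

The wrist view shows the ring centred at (259,201). Its measured width is 66 mm, lateral offset is −1 mm, and top bar height is about 0.20 m, which agrees with the fixed views. Inserting the fingertip now.

```bash
python3 - <<'E'
from h import *
from station import *
print(dq(observe(),[.6127,.059,.168],40,.186))
E
```

```text
(array([77.5,  2.1, -0.5]), array([-0.04,  0.34,  0.28]))
```

```bash
python3 -m crank '[[[18,0,0],[0,0,0],-1],[[36,1,0],[0,0,0],-1],[[54,1,0],[0,0,0],-1],[[70,2,0],[0,0,0],-1],[[77,2,0],[0,0,0],-1]]';python3 - <<'E'
from h import *
from station import *
s=observe();print(np.round(s["eef_pos"],4),np.round(s["joint_pos"],3),s["wrist_force"]);print(dq(s,[.6127,.059,.168],40,.186))
d=snapshot("wrist");cv2.imwrite("pics/w2.png",d["color"][:,:,::-1])
d=snapshot("scene");cv2.imwrite("pics/sc2.png",cv2.resize(d["color"][110:230,205:365],(800,600),interpolation=cv2.INTER_CUBIC)[:,:,::-1])
E
```

```text
t: 3.8
eef_pos: [0.6129, 0.0587, 0.1714]
ee_rot: [2.767, 0.263, -1.291]
wrist_force: [-0.0, 0.2, -0.4]
gripper_width: -0.0
[0.6129 0.0587 0.1714] [-0.065 -0.248  2.221  0.34   0.511  1.077] [-0.01058884  0.21521605 -0.41104143]
(array([ 2.5, -0.3,  2.3]), array([-0.01,  0.  ,  0.2 ]))
```

View pics/w2.png

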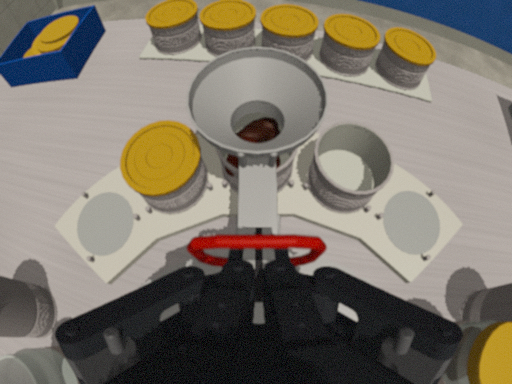

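View pics/sc2.png

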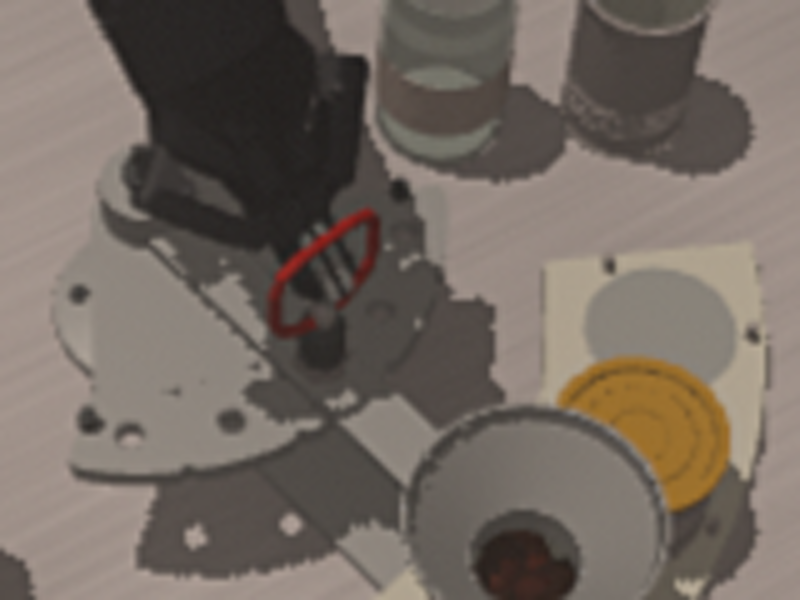

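The red bar crosses in front of the fingers at row 245 in the wrist view, so the fingertip is through the ring. Lifting vertically.

```bash
python3 -m crank '[[[-2,0,-1],[0,0,0],-1],[[-4,0,-3],[0,0,0],-1],[[-6,0,-5],[0,0,0],-1],[[-8,0,-7],[0,0,0],-1],[[-9.2,0,-7.7],[0,0,0],-1]]';python3 - <<'E'
from h import *
from station import *
s=observe();print(np.round(s["eef_pos"],4),s["wrist_force"])
E
```

```text
t: 4.4
eef_pos: [0.611, 0.0585, 0.1812]
ee_rot: [2.765, 0.263, -1.296]
wrist_force: [-3.3, -0.7, -5.8]
gripper_width: 0.0
[0.611  0.0585 0.1812] [-3.3378165  -0.7341918  -5.84819008]
```

```bash
python3 -m crank '[[[-2,0,-1.7],[0,0,0],-1],[[-4,0,-3.4],[0,0,0],-1],[[-6,0,-5],[0,0,0],-1],[[-8,0,-6.7],[0,0,0],-1],[[-9.5,0,-8],[0,0,0],-1]]';python3 - <<'E'
from h import *
from station import *
s=observe();print(np.round(s["eef_pos"],4),s["wrist_force"])
d=snapshot("wrist");cv2.imwrite("pics/w3.png",d["color"][:,:,::-1])
d=snapshot("scene");np.savez("pics/scene3.npz",**d);cv2.imwrite("pics/sc3.png",cv2.resize(d["color"][110:230,205:365],(800,600),interpolation=cv2.INTER_CUBIC)[:,:,::-1])
# triangulate the top of the ring: vertical shift vs start
a=load("scene0");b=d
for q in(a,b):
    m=red(q)[135:195,245:305];ys,xs=np.nonzero(m);print(xs.max()+245,ys.min()+135,ys[xs>xs.max()-3].mean()+135)
    
print(proj(a,[[.607,.058,.205],[.607,.058,.220]]))
E
```

```text
t: 4.9
eef_pos: [0.6112, 0.0586, 0.1936]
ee_rot: [2.765, 0.263, -1.297]
wrist_force: [-4.7, -0.7, -7.9]
gripper_width: -0.0
[0.6112 0.0586 0.1936] [-4.73578094 -0.70649006 -7.86994595]
279 152 157.44444444444446
279 147 153.88235294117646
[[269.62326206 158.41915192]
 [269.77711041 154.51124923]]
```

View pics/sc3.png

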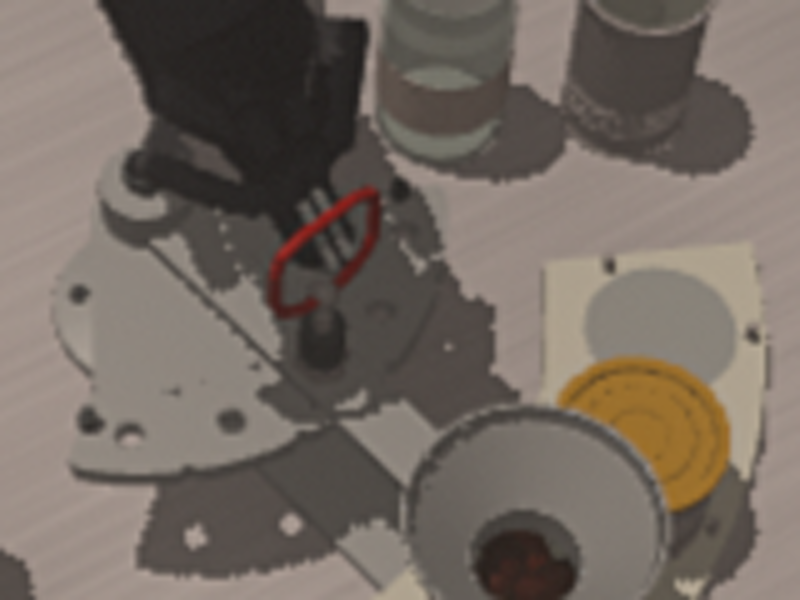

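View pics/w3.png

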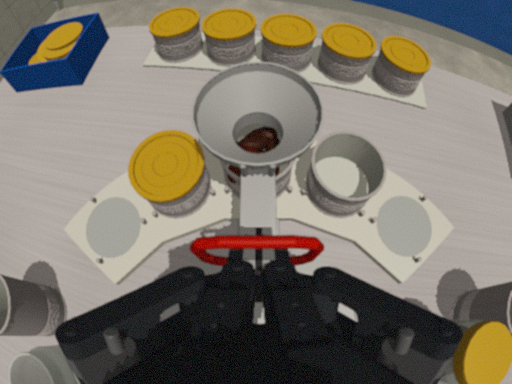

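```bash
cat >> h.py <<'E'
PIV=np.array([.479,.035])
def swing(s,phi,n=5,dz=0,theta=40):
    """rows turning the tool about the pivot by phi (rad) from where it is"""
    p=np.array(s["eef_pos"]);M=R.from_rotvec(s["ee_rot"]).as_matrix()
    for i in range(1,n+1):
        a=phi*i/n;Q=R.from_rotvec([0,0,a]).as_matrix();t=p.copy();t[:2]=PIV+Q[:2,:2]@(p[:2]-PIV);t[2]+=dz*i/n
        print(((t-p)@M*1000).round(1).tolist(),np.degrees(R.from_matrix(M.T@Q@M).as_rotvec()).round(2).tolist())
E
python3 - <<'E'
from h import *
from station import *
swing(observe(),-.15)
E
```

```text
[-0.1, 4.0, 0.1] [1.32, 0.01, 1.1]
[-0.2, 8.0, 0.2] [2.64, 0.01, 2.2]
[-0.5, 12.1, 0.5] [3.96, 0.02, 3.3]
[-0.8, 16.1, 0.9] [5.28, 0.03, 4.4]
[-1.2, 20.0, 1.3] [6.61, 0.03, 5.5]
```

```bash
python3 -m crank '[[[-0.1,4,0.1],[1.3,0,1.1],-1],[[-0.2,8,0.2],[2.6,0,2.2],-1],[[-0.5,12,0.5],[4,0,3.3],-1],[[-0.8,16,0.9],[5.3,0,4.4],-1],[[-1.2,20,1.3],[6.6,0,5.5],-1]]';python3 - <<'E'
from h import *
from station import *
s=observe();print(np.round(s["eef_pos"],4),s["wrist_force"])
d=snapshot("wrist");cv2.imwrite("pics/w4.png",d["color"][:,:,::-1])
d=snapshot("top");np.savez("pics/top4.npz",**d);cv2.imwrite("pics/tp4.png",cv2.resize(d["color"][115:265,160:340],(720,600))[:,:,::-1])
E
```

```text
t: 5.5
eef_pos: [0.6132, 0.0389, 0.1936]
ee_rot: [2.834, 0.055, -1.329]
wrist_force: [-4.2, 1.5, -8.3]
gripper_width: 0.0003
[0.6132 0.0389 0.1936] [-4.24084762  1.46123477 -8.2593544 ]
```

View pics/w4.png

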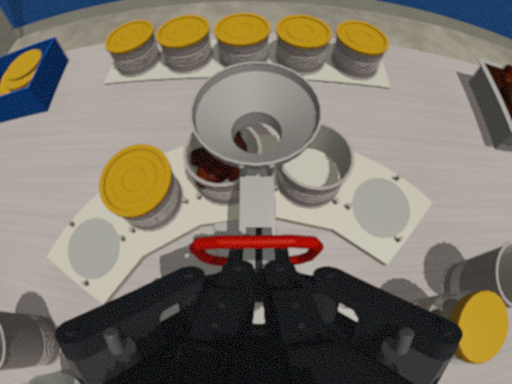

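View pics/tp4.png

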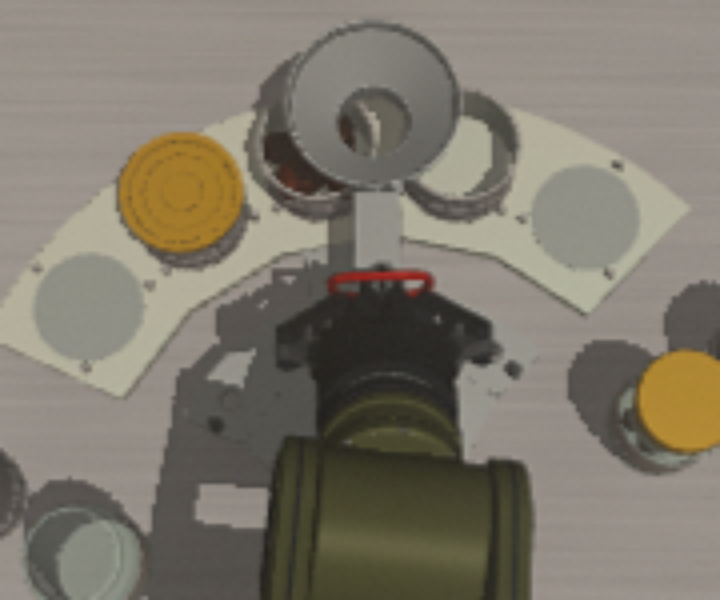

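```bash
python3 - <<'E'
from h import *
from station import *
s=observe();p=s["eef_pos"];print(np.arctan2(p[1]-.035,p[0]-.479))
swing(s,-.19)
E
```

```text
0.0273553904404953
[-0.1, 5.1, 0.1] [1.67, 0.01, 1.39]
[-0.3, 10.2, 0.4] [3.35, 0.02, 2.78]
[-0.7, 15.3, 0.8] [5.02, 0.02, 4.18]
[-1.2, 20.3, 1.3] [6.7, 0.03, 5.57]
[-1.8, 25.4, 2.0] [8.37, 0.04, 6.96]
```

```bash
python3 -m crank '[[[-0.1,5,0.1],[1.7,0,1.4],-1],[[-0.3,10,0.4],[3.4,0,2.8],-1],[[-0.7,15,0.8],[5,0,4.2],-1],[[-1.2,20,1.3],[6.7,0,5.6],-1],[[-1.8,25.4,2],[8.4,0,7],-1]]';python3 - <<'E'
from h import *
from station import *
s=observe();p=s["eef_pos"];print(np.round(p,4),s["wrist_force"],np.arctan2(p[1]-.035,p[0]-.479))
M=R.from_rotvec(s["ee_rot"]).as_matrix();print("yaw",np.arctan2(M[1,0],M[0,0]))
d=snapshot("wrist");np.savez("pics/w5.npz",p=s["eef_pos"],r=s["ee_rot"],**d);cv2.imwrite("pics/w5.png",d["color"][:,:,::-1])
d=snapshot("top");np.savez("pics/top5.npz",**d);cv2.imwrite("pics/tp5.png",cv2.resize(d["color"][115:265,160:340],(720,600))[:,:,::-1])
E
```

```text
t: 6.1
eef_pos: [0.6119, 0.0135, 0.1942]
ee_rot: [-2.774, 0.211, 1.3]
wrist_force: [-4.6, 2.2, -7.6]
gripper_width: 0.0003
[0.6119 0.0135 0.1942] [-4.58332175  2.20786683 -7.64444428] -0.1604386257123424
yaw -0.14802854991896502
```

View pics/w5.png

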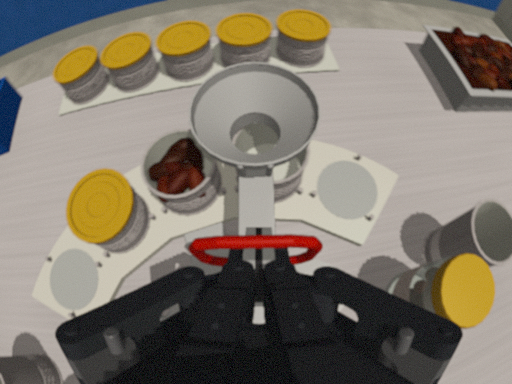

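View pics/tp5.png

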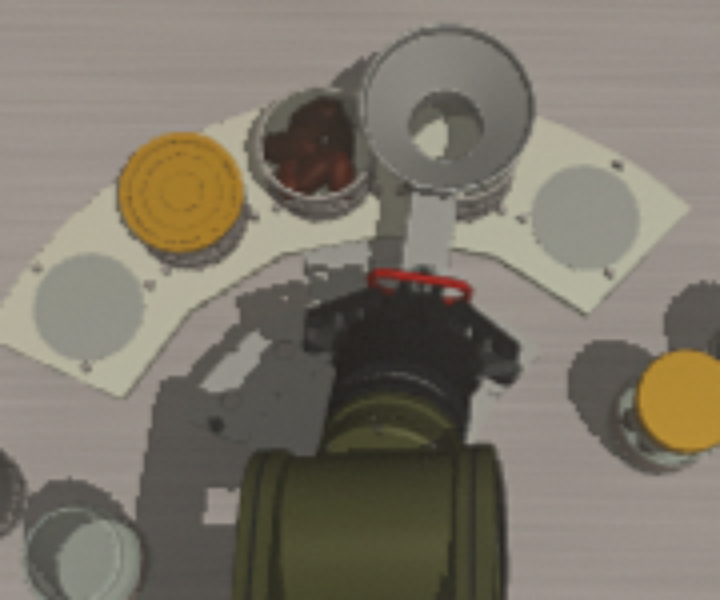

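```bash
python3 - <<'E'
from h import *
from station import *
T=load("top5")
for n in("top0","top4","top5"):
    T=load(n);g=cv2.cvtColor(T["color"],cv2.COLOR_RGB2GRAY)
for b in((315,111),(374,107),(449,109)):
    X=plane(T,(b[0]/4+159.5,b[1]/4+114.5),.137);print(X.round(4),np.arctan2(X[1]-.035,X[0]-.479))
s=observe();swing(s,-.045)
s["eef_pos"]=np.array(s["eef_pos"])
E
```

```text
[0.7429 0.0847 0.137 ] 0.18620155845625336
[0.7461 0.0449 0.137 ] 0.03709484414471001
[ 0.745  -0.0058  0.137 ] -0.1520204937529039
[-0.0, 1.2, 0.0] [0.4, 0.0, 0.33]
[-0.0, 2.4, 0.0] [0.79, 0.0, 0.66]
[-0.1, 3.6, 0.1] [1.19, 0.01, 0.99]
[-0.1, 4.8, 0.1] [1.59, 0.01, 1.32]
[-0.1, 6.1, 0.1] [1.98, 0.01, 1.65]
```

```bash
python3 -m crank '[[[0,2,0],[0.7,0,0.6],-1],[[0,4,0],[1.3,0,1.1],-1],[[-0.1,6.2,0.1],[2,0,1.7],-1],[[-0.1,6.2,0.1],[2,0,1.7],-1],[[-0.1,6.2,0.1],[2,0,1.7],-1]]'
python3 -m crank '[[[3,0,2.6],[0,0,0],-1],[[6,0,5.2],[0,0,0],-1],[[9.5,0,8],[0,0,0],-1],[[12.5,0,10.5],[0,0,0],-1],[[15.5,0,13],[0,0,0],-1]]'
python3 - <<'E'
from h import *
from station import *
s=observe();p=s["eef_pos"];print(np.round(p,4),s["wrist_force"],np.arctan2(p[1]-.035,p[0]-.479))
d=snapshot("wrist");np.savez("pics/w6.npz",p=s["eef_pos"],r=s["ee_rot"],**d);cv2.imwrite("pics/w6.png",d["color"][:,:,::-1])
d=snapshot("scene");cv2.imwrite("pics/sc6.png",cv2.resize(d["color"][110:230,205:365],(800,600),interpolation=cv2.INTER_CUBIC)[:,:,::-1])
E
```

```text
t: 6.7
eef_pos: [0.6108, 0.0072, 0.1941]
ee_rot: [-2.754, 0.272, 1.291]
wrist_force: [-4.4, -0.1, -7.6]
gripper_width: -0.0005
t: 7.2
eef_pos: [0.6122, 0.0073, 0.1761]
ee_rot: [-2.757, 0.271, 1.284]
wrist_force: [-6.5, 0.1, 0.4]
gripper_width: -0.0001
[0.6122 0.0073 0.1761] [-6.49075931  0.09238957  0.39400474] -0.20529904991523867
```

View pics/w6.png

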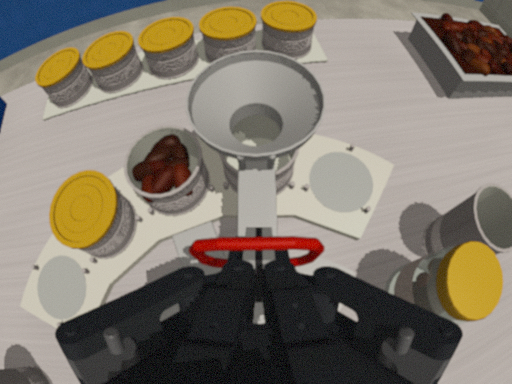

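View pics/sc6.png

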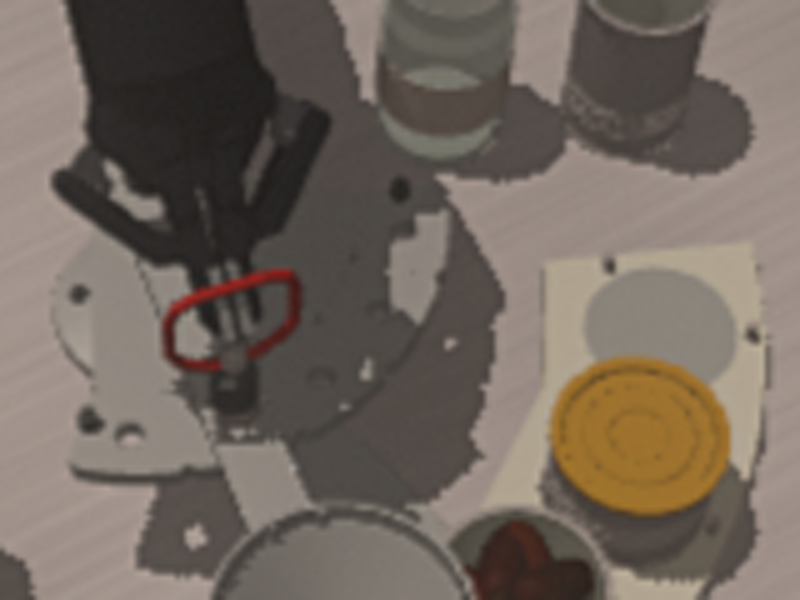

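```bash
python3 - <<'E'
from h import *
from station import *
d=snapshot("scene");np.savez("pics/scene6.npz",**d)
psi=.186-.384;u=np.array([np.cos(psi),np.sin(psi),0]);v=np.array([-u[1],u[0],0])
W=load("w6");C=W["tool_from_camera"];M=R.from_rotvec(W["r"]).as_matrix();rc=np.r_[PIV,.176]+.13*u
m=red(W);m[:225]=0;m[280:]=0
col=np.nonzero(m[:,257])[0];print("col257",col,"rows; ext",np.nonzero(m.any(0))[0][[0,-1]])
for q in((257,col.min()),(257,col.max()),(np.nonzero(m.any(0))[0][0],250),(np.nonzero(m.any(0))[0][-1],250)):
    a=(np.array(q)-W["mtx"][:2,2])/W["mtx"][0,0];r=np.hypot(*a);c=np.array([*(a/r*np.sin(r)),np.cos(r)])
    w=M@(C[:3,:3]@c);o=M@C[:3,3]+W["p"];X=o+w*((rc-o)@u)/(w@u);print(q,X.round(4),"lat",round(((X-rc)@v)*1000,1))
for n,ps in(("scene0",.186),("scene6",psi),("scene3",.186)):
    D=load(n);uu=np.array([np.cos(ps),np.sin(ps),0]);vv=np.array([-uu[1],uu[0],0]);c0=np.r_[PIV,.176]+.13*uu
    m=red(D);x0,y0=proj(D,c0)[0].astype(int);mm=np.zeros_like(m);mm[y0-25:y0+25,x0-25:x0+25]=m[y0-25:y0+25,x0-25:x0+25]
    ys,xs=np.nonzero(mm);print(n,len(xs),"ext",xs.min(),xs.max(),ys.min(),ys.max())
    for L in(0,.010,.015):
        P=proj(D,[c0+[0,0,L]+vv*a+np.array([0,0,b]) for a,b in((.03,.0),(-.03,0),(.02,.029),(-.02,.029),(.02,-.029),(-.02,-.029),(.03,.02),(-.03,-.02))])
        print(L,P.min(0).round(1),P.max(0).round(1))
E
```

```text
col257 [236 237 238 239 240 241 242 243 244 245 246 247 248 249 250] rows; ext [189 323]
(257, np.int64(236)) [0.6062 0.0081 0.212 ] lat -1.3
(257, np.int64(250)) [0.6062 0.0084 0.1834] lat -1.1
(np.int64(189), 250) [0.6133 0.0433 0.1807] lat 34.6
(np.int64(323), 250) [ 0.5995 -0.0254  0.1808] lat -35.5
scene0 74 ext 260 279 152 176
0 [259.7 153.2] [279.7 177.5]
0.01 [259.8 150.6] [279.9 175.1]
0.015 [259.8 149.3] [280.  173.9]
scene6 99 ext 238 263 164 183
0 [238. 165.] [263.4 183.9]
0.01 [237.9 162.5] [263.5 181.6]
0.015 [237.8 161.2] [263.5 180.5]
scene3 93 ext 259 279 147 171
0 [259.7 153.2] [279.7 177.5]
0.01 [259.8 150.6] [279.9 175.1]
0.015 [259.8 149.3] [280.  173.9]
```

The scene view extents (164–183) fit a lift of about 0, so the pin looks home. The finger still rubs the bar with about 6 N sideways. I'll lower it a little to free it, then look at the forces.

```bash
python3 -m crank '[[[1,0,1],[0,0,0],-1],[[2,0,2],[0,0,0],-1],[[3,0,3],[0,0,0],-1],[[3.5,0,3.5],[0,0,0],-1],[[3.5,0,3.5],[0,0,0],-1]]'
python3 - <<'E'
from h import *
from station import *
s=observe();p=s["eef_pos"];print(np.round(p,4),s["wrist_force"],s["wrist_torque"])
E
```

```text
t: 7.85
eef_pos: [0.6128, 0.007, 0.1725]
ee_rot: [-2.759, 0.272, 1.281]
wrist_force: [0.5, -0.7, -0.0]
gripper_width: 0.0002
[0.6128 0.007  0.1725] [ 0.52962619 -0.73221908 -0.03408839] [0.06342798 0.32977017 0.00561587]
```

Contact force is now zero. Backing out along the finger axis.

```bash
python3 -m crank '[[[-10,0,0],[0,0,0],-1],[[-25,0,0],[0,0,0],-1],[[-45,0,0],[0,0,0],-1],[[-70,0,0],[0,0,0],-1],[[-90,0,0],[0,0,0],-1]]'
python3 -m crank '[[[-25,0,0],[0,0,0],-1],[[-60,0,0],[0,0,0],-1],[[-85,0,0],[0,0,0],-1],[[-90,0,0],[0,0,0],-1],[[-90,0,0],[0,0,0],-1]]'
python3 - <<'E'
from h import *
from station import *
s=observe();p=s["eef_pos"];print(np.round(p,4),s["wrist_force"])
for n in("scene","top"):
    d=snapshot(n);np.savez(f"pics/{n}7.npz",**d);cv2.imwrite(f"pics/{n}7.png",d["color"][:,:,::-1])
d=load("scene7");cv2.imwrite("pics/sc7.png",cv2.resize(d["color"][130:270,205:365],(684,600),interpolation=cv2.INTER_CUBIC)[:,:,::-1])
d=load("top7");cv2.imwrite("pics/tp7.png",cv2.resize(d["color"][115:265,160:340],(720,600))[:,:,::-1])
for n,ps in(("scene0",.186),("scene7",-.198)):
    D=load(n);uu=np.array([np.cos(ps),np.sin(ps),0]);c0=np.r_[PIV,.176]+.13*uu
    m=red(D);x0,y0=proj(D,c0)[0].astype(int);mm=np.zeros_like(m);mm[y0-25:y0+25,x0-25:x0+25]=m[y0-25:y0+25,x0-25:x0+25]
    ys,xs=np.nonzero(mm);print(n,len(xs),"ext",xs.min(),xs.max(),ys.min(),ys.max())
E
```

```text
t: 8.35
eef_pos: [0.5542, 0.0184, 0.2416]
ee_rot: [-2.758, 0.272, 1.283]
wrist_force: [-0.7, -0.6, -0.1]
gripper_width: -0.0001
t: 8.85
eef_pos: [0.498, 0.0296, 0.3102]
ee_rot: [-2.759, 0.272, 1.281]
wrist_force: [-0.5, -0.8, -0.5]
gripper_width: 0.0001
[0.498  0.0296 0.3102] [-0.46656649 -0.78517313 -0.46157469]
scene0 74 ext 260 279 152 176
scene7 80 ext 238 263 164 183
```

View pics/sc7.png

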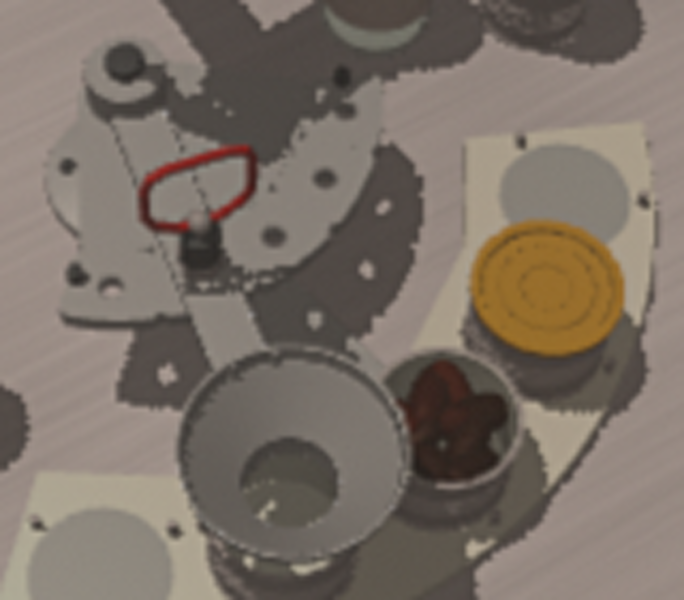

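View pics/tp7.png

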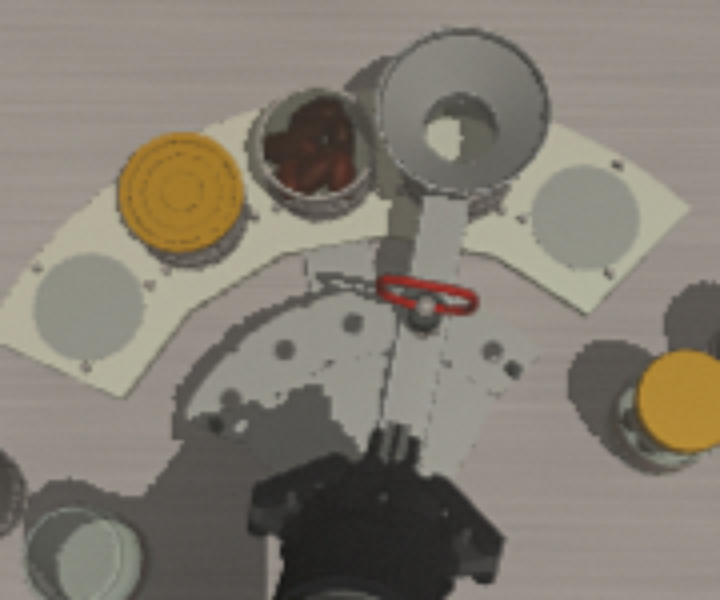

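```bash
python3 - <<'E'
from h import *
S,T=load("scene7"),load("top7")
c=lambda b:(b[0]/4+159.5,b[1]/4+114.5)
X,e=tri(S,(201/4.275+204.5,219/4.286+129.5),T,c((426,307)));print("knob",X.round(4),e)
ps=[]
for n,x0,x1,y0,y1 in(("0",220,275,170,200),("7",245,290,170,200)):
    P=[]
    for N in("scene","top"):
        d=load(N+n);m=red(d);mm=np.zeros_like(m)
        if N=="top":mm[y0:y1,x0:x1]=m[y0:y1,x0:x1]
        else:mm[140:195,230:290]=m[140:195,230:290]
        ys,xs=np.nonzero(mm);P.append(((xs.min()+xs.max())/2,(ys.min()+ys.max())/2))
    X,e=tri(load("scene"+n),P[0],load("top"+n),P[1]);print(n,X.round(4),round(e,4),np.arctan2(*(X[:2]-PIV)[::-1]))
X=plane(T,c((463,111)),.137);print("funnel",X,np.arctan2(*(X[:2]-PIV)[::-1])-.186)
# object motion: image difference around tins/jars
for N in("top","scene"):
    a,b=load(N+"0")["color"],load(N+"7")["color"];D=cv2.absdiff(a,b).max(2)
    for k,(x,y,r) in dict(lidtin_t=(205,164,18),spareL=(148,234,12),jarL=(181,254,12),jarR=(328,217,10),spareR=(356,200,12)).items():
        if N=="top":print(k,(D[y-r:y+r,x-r:x+r]>60).mean().round(3))
E
```

```text
knob [0.6057 0.0107 0.1487] 0.0015243291598331383
0 [0.6062 0.0587 0.1814] 0.0002 0.18390319653193593
7 [0.6056 0.0095 0.1797] 0.0002 -0.19892603247555488
funnel [ 0.74366444 -0.01520469  0.137     ] -0.37346453913304495
lidtin_t 0.071
spareL 0.0
jarL 0.0
jarR 0.0
spareR 0.0
```

```bash
python3 -c "
from station import *
s=observe();print(s['t'],s['wrist_force'],max(abs(s['joint_velocities'])));print(finish_job())"
```

```text
8.95 [ 0.41364626  0.08298688 -0.38159156] 0.01963326957635499
the job is handed in; nothing more can be done
None
```

I moved the funnel one hole clockwise, onto the empty tin's side, and the pin dropped home in that hole. I handed the job in at about 9 s. It reported no verdict, so what follows rests on my own measurements.

With the fingers closed, I put the fingertips through the red ring and lifted the pin about 15–19 mm. The swing carried the arm over to the next hole. I then lowered the pin and backed the gripper out about 180 mm along the finger axis.

**Last checks:**
- **Arm angle:** it turned −0.383 rad measured at the ring. The funnel rim read −0.373 rad, rougher because I picked its centre by eye. Both are within the allowed range.
- **Pin lift:** ring and knob heights came out within 2 mm of their starting values, slightly lower, so the pin is home to camera accuracy. I did not push the arm sideways to confirm the lock.
- **Forces:** the wrist force was about 9–10 N at most in the readings I took after each move, and near zero after backing out.
- **Jars and spare tins:** the top view showed no change around them.
- **Lidded tin:** 7% of the pixels around it changed. I put this down to the funnel's shadow moving, since the tin sits in the same place.
- **Packed and empty tins:** I judged the packed tin only by eye, and it looked in place. I did not measure the distance from spout to empty tin directly. White shows through the spout, but the funnel hides most of that tin.

One thing was off along the way: after the drop the finger still rubbed the top bar with about 6 N sideways. I lowered it another 4 mm, which freed it before I pulled out.

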